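# Lever the switch box open and sweep the switches off

### The job

The low grey switch box on the countertop is shut and its cover has no handle. Pick up the scraper from the yellow board in front of the toaster oven, work its orange blade into the slot in the box's front and lever the cover up until it stands about upright, where it stays, then lay the scraper flat on that same board again and let go of it. Last, sweep all three toggles in the box over to off (towards the red dot); do not shift or knock over the mug, the salt shaker or the spice jar.

Things in the scene. Friction and masses are not known exactly. Their poses are not given: they have to be found in the camera images.
- dock: grey switch box fixed to the counter, 130 (x) x 170 (y) x 75 mm high, 83 with its white cover. Origin: centre of its underside; z up; the slotted front faces its own -x, the hinge is along the top of the back (x = 65 mm, z = 75 mm). Walls 6 mm thick, inner floor at z = 24 mm. Wall cabinets hang 0.43 m above the counter from world x = 0.58 on: withdraw towards the robot.
- dock_slot (a point): centre of the mouth of the slot in the box's front face: 80 mm wide (y), 8 mm high, 71 mm above the counter, between the wall (4 mm below) and the cover's underside (4 mm above), open into the box; axes as the box's: the blade goes in along +x, x = 0 is the outer face. Nothing is in the way for the first 35 mm inside.
- dock_row (a point): middle of the row of three toggles, at the height of their pivots (30 mm above the counter), 55 mm behind the slot; axes as the box's. Pivots at y = -28, 0, 28 mm. Toggles: 36 mm from pivot to round top, 9 mm thick. End walls at y = -79 and 79 mm, front and back walls at x = -49 and 69 mm, 45 mm high above this point. Green dot (on) at the -y end, red dot (off) at the +y end.
- cover (a joint): angle of the white cover, rad: 0 shut, 1.75 fully open (a little past upright). A flat plate 8 mm thick, as large as the box and flush with it, lying on its walls. Its hinge is stiff: the cover stays wherever it is left, and takes about 1.5 N at the front edge to raise.
- toggle1 (a joint): toggle 1 of 3 from the green (-y) end, rad: 0 on (leaning 0.3 rad towards the box's -y, top 65 mm above the counter), 1.3 off (leaning 1.0 rad towards +y, top 52 mm above the counter); stays where it is left, about 0.3 N at its top moves it. A fingertip drawn along the row towards +y, its end 57 mm above the counter, tips it over and passes above it.
- toggle2 (a joint): toggle 2 of 3 from the green (-y) end, rad: 0 on (leaning 0.3 rad towards the box's -y, top 65 mm above the counter), 1.3 off (leaning 1.0 rad towards +y, top 52 mm above the counter); stays where it is left, about 0.3 N at its top moves it. A fingertip drawn along the row towards +y, its end 57 mm above the counter, tips it over and passes above it.
- toggle3 (a joint): toggle 3 of 3 from the green (-y) end, rad: 0 on (leaning 0.3 rad towards the box's -y, top 65 mm above the counter), 1.3 off (leaning 1.0 rad towards +y, top 52 mm above the counter); stays where it is left, about 0.3 N at its top moves it. A fingertip drawn along the row towards +y, its end 57 mm above the counter, tips it over and passes above it.
- scraper: loose kitchen scraper, 175 mm long, 90 g: a black handle 100 mm long (x = -50 to 50 mm), 20 mm wide, 24 mm high, and a stiff flat orange blade from x = 50 to 125 mm, 45 mm wide, 3 mm thick (z = 0 to 3 mm), level with the handle's underside. Origin: on the underside, below the middle of the handle; x towards the blade's tip, z up. Its balance point is at about x = 10 mm.
- board: yellow chopping board on which the scraper starts, in front of the toaster oven, fixed, 200 (x) x 280 (y) x 11 mm; origin: centre of its underside, z up.
- purple_mug: purple mug, 84 x 123 x 100 mm, loose bystander; origin: centre of its underside.
- salt_shaker: salt shaker, 44 mm across, 90 mm high, loose bystander; origin: centre of its underside.
- spice_jar: spice jar with a dark cap, 44 mm across, 105 mm high, loose bystander; origin: centre of its underside.
Mind the look-alikes: they are no part of the job. Leave any purple look-alike of the scraper alone.

How it is judged:
On the way, in this order (a step that is already met when the one before it is completed fails the run):
1. the scraper, touching the cover, has levered it up a little (0.15 rad), fingers off the cover (value of joint cover between 0.15 and 0.6 rad and contact force between scraper and cover above 0.1 N and contact force between the fingers and cover below 0.1 N), for 0.05 s.
2. the cover is open (over 1.3 rad) (value of joint cover above 1.3 rad), for 0.1 s.
3. the scraper lies flat on the board, released (x of scraper in the frame of board between -0.09 and 0.09 m and y of scraper in the frame of board between -0.13 and 0.13 m and z of scraper in the frame of board between 0.006 and 0.018 m and angle between scraper's own z axis and vertical below 0.12 rad and contact force between the fingers and scraper below 0.05 N and linear speed of scraper below 0.02 m/s), for 0.2 s.
4. all three toggles are off (over 0.7 rad) (value of joint each of toggle1, toggle2, toggle3 above 0.7 rad), for 0.2 s.
At the end, for the whole second after the job is handed in: The cover stands open (over 1.3 of 1.75 rad), all three toggles are off (over 0.7 of 1.3 rad), and the scraper lies flat (within 0.12 rad) and still on the board, the middle of its handle at least 10 mm inside the board's edges, released (all of step 3 and all of step 4 and value of joint cover above 1.3 rad); the robot touches nothing.
It fails at once if a bystander (mug, salt shaker, spice jar) is shifted by more than 20 mm or tipped (distance of any of purple_mug, salt_shaker, spice_jar from where it was at the start of the episode above 0.02 m or angle between any of purple_mug, salt_shaker, spice_jar's own z axis and vertical above 0.3 rad).
It also fails if it takes over 64 s, if anything falls off the work surface, if the arm or the gripper's body presses on something with over 40 N, if the wrist force passes 120 N, or if a joint passes its speed limit or range.

### The arm

A 6-joint arm with a two-finger parallel gripper is mounted at the origin on a cart in front of the work surface, level with it; the furniture and walls round the work are solid. World frame = base frame: x ahead of the robot, y to its left, z up, the work surface at z = 0. Lengths are in m, angles in rad, forces in N, time in s.
With the tool pointing down it reaches from about 0.35 to 0.975 m from the base axis. Payload 4.9 kg.
Tool frame: the origin (TCP) lies at the very end of the fingers, on their centre line; the grasp point (between the pads) lies 19 mm behind it; z points along the fingers, y is the line along which they close (so a half turn about z gives the same grasp; the last joint's range is limited). The gripper opens to 85 mm and grips with 20 to 120 N. Pads are 22 mm wide; open, the fingers measure 114 mm over their backs; the gripper's body (76 mm by 85 mm) begins 54 mm behind the grasp point. The pads swing forward as they close: fully open they stand 13 mm farther back than shut.
Start: joints at [1.098, 0.053, 1.613, -0, 1.476, -0.119], TCP at [0.217, 0.586, 0.231] pointing down, gripper open.
Joint ranges: [-3.01, 3.01], [-1.01, 2.22], [0.06, 2.58], [-1.02, 4.17], [0.09, 2.62], [-3.14, 3.14]. Speed limits (rad/s): [2.57, 2.57, 3.14, 3.14, 3.14, 3.14].

### API

Orientations are given as a rotation vector (axis times angle).
In Python, from station import get_obs, get_image, finish_job gives the robot as it stands. The module is installed in compiled form; this text tells all that it offers.
- The arm moves only by the tool carry_out, never from a script. Its argument "rows" is a list of rows, each a list of 7 numbers: the turn, a rotation vector about the tool's x, y, z as a fraction of full scale, then the shift along the tool's x, y, z as a fraction of full scale, then the closure, from -1 (fully open) to 1 (shut). A call has 1 to 5 rows; each row is the pose to reach, as a shift and turn from the pose commanded when the call began, along the tool's axes at that moment, turning the shorter way round; what a row does not reach only later rows make up. Full scale, the value 1, is 300 mm for a shift and pi rad for a turn. A row lasts 1/10 s, in which the tool goes at most 50 mm and 8.59 degrees, less where a joint would pass 70% of its speed; a pose out of reach is approached as far as the arm can. A call with a number of a shift or a turn outside -1 to 1 is refused whole. A call with a gripper value outside its range is refused whole. The fingers move at their own pace and stop on an object; "force" is the grip in N (left out, the last holds). Time passes only in rows, so rows that repeat a pose let the fingers close. It gives the time, the measured TCP pose, the force, the opening and the grip force at its end, in the units of the state.
- get_obs(): the state, without advancing time (a new reading comes with each control period).
- get_image(name): name is "side" or "top" or "wrist"; returns a dict with "img" (420x560x3 uint8, blue, green, red), "mtx" (3x3 intrinsics, pixels), "R" (3x3) and "t" (3): a world point X has camera coordinates R X + t. Camera axes: x right, y down, z forward; pixel columns grow to the right and rows downward; lengths in m; the calibration is good to about 2 mm. A picture is of the moment at which its call begins. There is no depth.
- finish_job(): hands the job in; it is judged then, once.
The state is a dict: "t": time; "q": joint angles; "dq": joint speeds; "effort": joint torques, N m; "tool_pos": TCP position; "tool_rot": TCP orientation; "contact_force": force on the tool from outside, world axes, zero at the start; "wrist_torque": the same for the moment, N m; "opening": finger opening in m; "grip_force": force on a finger pad.
Only numpy, scipy, OpenCV 4.12 (cv2) and the standard library are available. Lean on these libraries where they do the work, as an engineer would, in place of code of your own. Each camera call takes 0.05 s, during which the arm holds its last target. There are 200 camera calls.

## Working session

There is one attempt and no reset: what is moved stays moved. The work goes in short steps, Python scripts to look and compute and a tool call to move; the robot and the scene stay as the last step left them, time stands still between calls to the robot, and variables do not carry over. Pictures are saved under pics/ and viewed, at most 10 in all, crops included, and the job is handed in when it is done.

Besides the shell and the picture viewer there is one more tool, called after ">>>" by a JSON object that holds its "name" and its "arguments". carry_out: Moves the arm, as the interface text tells. Shift numbers are shares of 300 mm and turn numbers shares of pi rad, none past 1 either way. Its arguments: {"type":"object","properties":{"rows":{"type":"array"},"force":{"type":"number"}},"required":["rows"]}

```bash
mkdir -p pics
python3 - <<'E'
from station import *
import cv2
for n in("side","top"):
    d=get_image(n);cv2.imwrite(f"pics/{n}0.png",d["img"]);print(n,d["mtx"].round(1).tolist(),d["R"].round(3).tolist(),d["t"].round(3).tolist())
o=get_obs();print(o)
E
```

```text
side [[462.3, 0.0, 277.5], [0.0, 462.3, 208.1], [0.0, 0.0, 1.0]] [[0.902, -0.433, 0.014], [-0.219, -0.484, -0.847], [0.373, 0.761, -0.531]] [-0.51, 0.201, 0.894]
top [[467.0, 0.0, 293.4], [0.0, 467.0, 208.3], [0.0, 0.0, 1.0]] [[-0.012, -1.0, -0.014], [-0.985, 0.014, -0.172], [0.172, 0.011, -0.985]] [0.018, 0.577, 1.366]
{'t': 0.1, 'q': array([ 1.09796754e+00,  5.33385523e-02,  1.61420497e+00, -3.99110391e-05,
        1.47603233e+00, -1.19009898e-01]), 'dq': array([ 0.00038929, -0.00169939, -0.00441817,  0.00348745, -0.00217581,
       -0.00091519]), 'effort': array([-2.84696716e-04, -3.94903350e+01, -3.71361709e+01, -6.11224436e-05,
        3.94195144e-03, -3.33981163e-06]), 'tool_pos': array([0.21629474, 0.585746  , 0.23012756]), 'tool_rot': array([-5.52781681e-01, -3.09202734e+00,  2.99747722e-03]), 'contact_force': array([ 0.18931687, -1.07651104, -0.05912101]), 'wrist_torque': array([ 0.03155023, -0.03284431,  0.02797032]), 'grip_force': 0.0, 'opening': 0.08577476651422125}
```

View pics/top0.png

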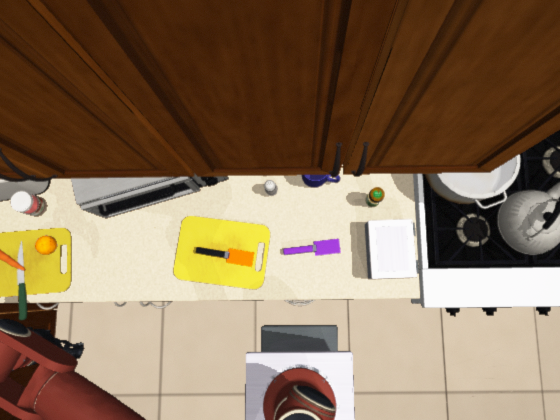

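View pics/side0.png

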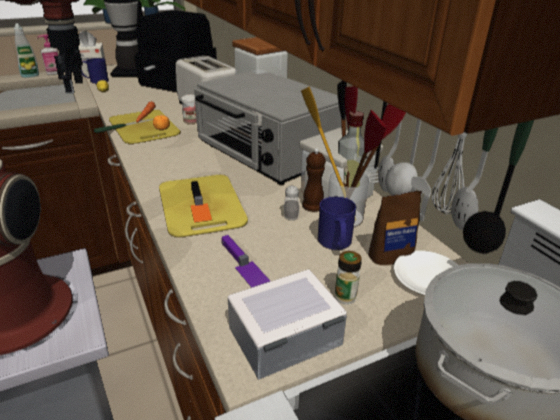

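The orange-bladed scraper on the yellow board is at about (225,255) in the top view. The look-alikes are the purple scraper at (312,247) and the knife and carrot on the other board at (20,265). The box is at (390,249). I'll check both in one close crop.

```bash
cat > h.py <<'E'
import numpy as np,cv2
from station import *
from scipy.spatial.transform import Rotation as Ro
def world(d,u,v,z):
    M=d["mtx"];r=d["R"].T@np.linalg.solve(M,[u,v,1.]);c=-d["R"].T@d["t"]
    return c+r*(z-c[2])/r[2]
def pix(d,X):
    p=d["mtx"]@(d["R"]@np.array(X,float)+d["t"]);return p[:2]/p[2]
def crop(img,u,v,w,h,s):
    return cv2.resize(img[v:v+h,u:u+w],None,fx=s,fy=s,interpolation=cv2.INTER_CUBIC)
E
python3 - <<'E'
from h import *
t=cv2.imread("pics/top0.png");s=cv2.imread("pics/side0.png")
a=crop(t,170,210,130,85,6)[:, :780]
a=crop(t,170,210,105,85,4);b=crop(t,345,210,80,85,4);c=crop(s,215,260,140,120,4)[:,:]
c=crop(s,215,260,185,64,4)
a=np.hstack([a,b]);c=crop(s,220,265,130,110,2)
W=np.zeros((340+220,740,3),np.uint8);W[:340]=a;W[340:,:260]=c
W[340:,280:280+300]=crop(s,150,170,150,110,2)
cv2.imwrite("pics/c1.png",W)
E
```

```text
(no output)
```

View pics/c1.png

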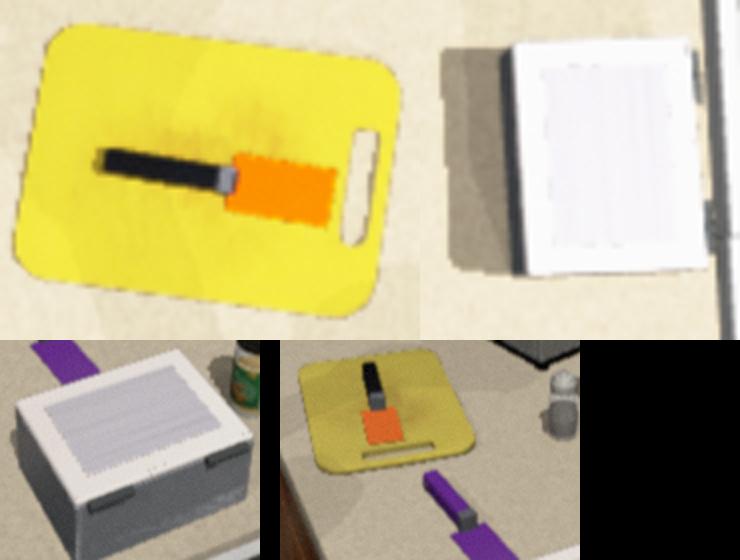

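Run:
```python
from h import *
d=get_image("top")
def P(U,V,z,o=170): return world(d,(U+.5)/4-.5+o,(V+.5)/4-.5+210,z)
o=345-105
B=np.array([P(512,45,.083,o),P(692,38,.083,o),P(708,270,.083,o),P(526,275,.083,o)]);print("box",B.round(4).tolist(),B.mean(0).round(4))
print("edges",np.linalg.norm(np.diff(np.vstack([B,B[:1]]),axis=0),axis=1))
e=np.diff(np.vstack([B,B[:1]]),axis=0);print("ang of each edge",np.degrees(np.arctan2(e[:,1],e[:,0])))
S=np.array([P(337,167,.014),P(330,228,.014),P(226,212,.014),P(235,153,.014)]);print("blade",S.round(4).tolist(),np.linalg.norm(np.diff(S,axis=0),axis=1))
ax=(S[0]+S[1]-S[2]-S[3])/2;L=np.linalg.norm(ax);ax/=L
print("L",L,"yaw",np.degrees(np.arctan2(ax[1],ax[0])),"origin",S.mean(0)-ax*.0875)
h=[P(104,150,.035),P(104,172,.035),P(218,165,.035),P(218,188,.035)];h=np.array(h);print("handle",h.round(4).tolist(), "end mid->",h[:2].mean(0))
b=np.array([P(55,95,.011)*0+P(34,150,.011),P(390,190,.011),P(220,42,.011),P(190,298,.011)]);print("board",b.round(4).tolist(),b[:2].mean(0),b[2:].mean(0))
for n,u,v,z in(("mug",317,178,.1),("salt",270,187,.09),("jar",376,196,.105)):print(n,world(d,u,v,z))
```

```text
box [[0.5306, -0.2072, 0.083], [0.534, -0.3393, 0.083], [0.3653, -0.3415, 0.083], [0.3634, -0.2108, 0.083]] [ 0.4483 -0.2747  0.083 ]
edges [0.13216461 0.16868995 0.13071858 0.16731405]
ang of each edge [ -88.53270793 -179.27896134   90.86975099    1.21254018]
blade [[0.451, 0.134, 0.014], [0.4046, 0.1393, 0.014], [0.4177, 0.2188, 0.014], [0.4627, 0.2125, 0.014]] [0.04665871 0.0806271  0.04543118]
L 0.07996143941764094 yaw -98.94446562008591 origin [0.44762847 0.26257781 0.014     ]
handle [[0.4644, 0.3087, 0.035], [0.4478, 0.3083, 0.035], [0.4519, 0.222, 0.035], [0.4346, 0.2218, 0.035]] end mid-> [0.45607443 0.30850448 0.035     ]
board [[0.4673, 0.3681, 0.011], [0.4331, 0.0936, 0.011], [0.5495, 0.2257, 0.011], [0.3533, 0.2458, 0.011]] [0.45021986 0.23089961 0.011     ] [0.45137927 0.23574022 0.011     ]
mug [ 0.65815454 -0.06043476  0.1       ]
salt [0.63521692 0.0792333  0.09      ]
jar [ 0.60044035 -0.23120408  0.105     ]
```

```bash
cat >> h.py <<'E'
def go(pos,yaw,tilt=0,cur=None):
    """yaw: world heading (deg) of tool y (mod 180), tool z down. prints row numbers"""
    o=get_obs();R=Ro.from_rotvec(o["tool_rot"]);best=None
    for k in(0,180):
        y=np.radians(yaw+k);ty=np.array([np.cos(y),np.sin(y),0]);tz=np.array([0,0,-1.])
        T=Ro.from_matrix(np.c_[np.cross(ty,tz),ty,tz]);r=(R.inv()*T).as_rotvec()
        if best is None or np.linalg.norm(r)<np.linalg.norm(best):best=r
    s=R.inv().apply(np.array(pos)-o["tool_pos"])
    print("turn",(best/np.pi).round(4),"deg",np.degrees(best).round(1),"shift",(s/.3).round(4),"| pos",o["tool_pos"].round(4),"ty",R.apply([0,1,0]).round(3),"F",o["contact_force"].round(1),"open",round(o["opening"],4),"grip",round(o["grip_force"],1),"q6",o["q"][5].round(2),"t",o["t"])
E
python3 - <<'E'
from h import *
go([.4456,.245,.15],-8.9)
E
```

```text
turn [-5.000e-04  3.000e-04  4.368e-01] deg [-0.1  0.1 78.6] shift [-1.1106 -0.8006  0.2689] | pos [0.2163 0.5859 0.2304] ty [ 0.346  0.938 -0.002] F [-0.5 -0.7 -0.8] open 0.0855 grip 0.0 q6 -0.12 t 0.15
```

>>> {"name": "carry_out", "arguments": {"rows": [[0,0,0.05,-0.13,-0.09,0,-1],[0,0,0.09,-0.26,-0.19,0.02,-1],[0,0,0.13,-0.4,-0.28,0.04,-1],[0,0,0.18,-0.53,-0.38,0.08,-1],[0,0,0.22,-0.66,-0.47,0.1,-1]]}}

```text
t: 0.65
tool_pos: [0.3535, 0.3833, 0.2001]
tool_rot: [-1.575, -2.718, 0.002]
contact_force: [0.9, -0.4, 0.1]
opening: 0.0857
grip_force: 0.0
```

```bash
python3 -c "
from h import *
go([.4456,.245,.15],-8.9)"
```

```text
turn [-4.000e-04  2.000e-04  2.152e-01] deg [-0.1  0.  38.7] shift [-0.5526  0.037   0.167 ] | pos [0.3535 0.3833 0.2001] ty [ 0.868  0.497 -0.001] F [ 0.9 -0.4  0.1] open 0.0857 grip 0.0 q6 0.16 t 0.65
```

>>> {"name": "carry_out", "arguments": {"rows": [[0,0,0.05,-0.14,0.01,0.04,-1],[0,0,0.09,-0.28,0.02,0.08,-1],[0,0,0.13,-0.42,0.03,0.12,-1],[0,0,0.175,-0.55,0.037,0.167,-1],[0,0,0.215,-0.55,0.037,0.167,-1]]}}

```text
t: 1.15
tool_pos: [0.4463, 0.2443, 0.1486]
tool_rot: [-2.392, -2.036, 0.007]
contact_force: [-0.4, 1.3, 0.0]
opening: 0.0854
grip_force: 0.0
```

>>> {"name": "carry_out", "arguments": {"rows": [[0,0,0,0,0,0,-1]]}}

```text
t: 1.25
tool_pos: [0.4458, 0.2471, 0.1503]
tool_rot: [-2.383, -2.046, 0.003]
contact_force: [0.0, 0.8, -0.2]
opening: 0.0853
grip_force: 0.0
```

```bash
python3 -c "
from h import *
go([.4456,.245,.015],-8.9)
d=get_image('wrist');cv2.imwrite('pics/w1.png',d['img'])
for X in ([.4456,.245,.035],[.456,.3093,.035],[.428,.1367,.014]):print(pix(d,X))"
```

```text
turn [-0.0005  0.0002  0.0011] deg [-0.1  0.   0.2] shift [-0.0066  0.0011  0.4509] | pos [0.4458 0.2471 0.1503] ty [ 0.989 -0.151 -0.002] F [ 0.   0.8 -0.2] open 0.0853 grip 0.0 q6 0.51 t 1.25
[275.88310365 209.62438042]
[276.58867522 128.0756518 ]
[274.87121359 309.67694604]
```

View pics/w1.png

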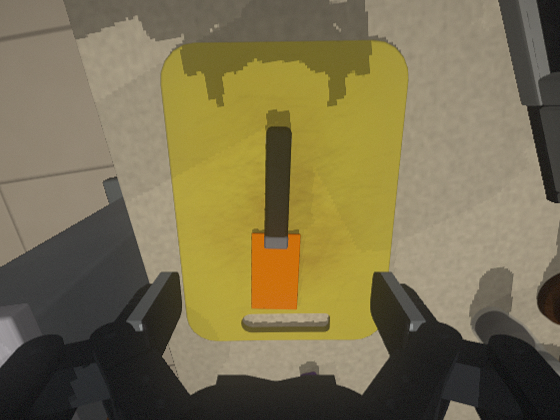

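The close view shows the orange scraper centred: handle end at (279,127), blade tip at (274,308). Both are within 2 px of prediction, so I'll go down and grip.

>>> {"name": "carry_out", "arguments": {"rows": [[0,0,0,-0.004,0,0.13,-1],[0,0,0,-0.006,0,0.26,-1],[0,0,0,-0.007,0,0.36,-1],[0,0,0,-0.007,0,0.42,-1],[0,0,0,-0.007,0,0.45,-1]]}}

```text
t: 1.8
tool_pos: [0.4438, 0.2465, 0.0143]
tool_rot: [-2.376, -2.053, 0.005]
contact_force: [1.0, 0.0, 0.3]
opening: 0.0853
grip_force: 0.0
```

>>> {"name": "carry_out", "arguments": {"rows": [[0,0,0,0,0,0,-1],[0,0,0,0,0,0,1],[0,0,0,0,0,0,1],[0,0,0,0,0,0,1],[0,0,0,0,0,0,1]], "force": 110}}

```text
t: 2.3
tool_pos: [0.4462, 0.2464, 0.0171]
tool_rot: [2.381, 2.049, 0.002]
contact_force: [0.4, -0.6, -0.0]
opening: 0.028
grip_force: 0.0
```

>>> {"name": "carry_out", "arguments": {"rows": [[0,0,0,0,0,0,1],[0,0,0,0,0,0,1],[0,0,0,0,0,0,1],[0,0,0,0,0,0,1],[0,0,0,0,0,0,1]]}}

```text
t: 2.8
tool_pos: [0.4464, 0.2465, 0.0174]
tool_rot: [2.381, 2.049, 0.003]
contact_force: [-1.2, -0.0, 6.1]
opening: 0.0174
grip_force: 108.6
```

>>> {"name": "carry_out", "arguments": {"rows": [[0,0,0,0,0,-0.1,1],[0,0,0,0,0,-0.2,1],[0,0,0,0,0,-0.32,1],[0,0,0,0,0,-0.44,1],[0,0,0,0,0,-0.44,1]]}}

```text
t: 3.3
tool_pos: [0.4488, 0.2474, 0.1542]
tool_rot: [2.378, 2.047, 0.016]
contact_force: [1.4, -0.1, -0.2]
opening: 0.017
grip_force: 107.8
```

```bash
python3 -c "
from h import *
go([.4446,-.0587,.12],1)"
```

```text
turn [ 0.0031 -0.0014 -0.0531] deg [ 0.6 -0.3 -9.6] shift [-1.0117  0.137   0.1101] | pos [0.4488 0.2474 0.1542] ty [ 0.989 -0.149  0.009] F [ 1.4 -0.1 -0.2] open 0.017 grip 107.8 q6 0.51 t 3.3
```

>>> {"name": "carry_out", "arguments": {"rows": [[0,0,-0.01,-0.12,0.02,0.02,1],[0,0,-0.02,-0.25,0.035,0.04,1],[0,0,-0.03,-0.39,0.055,0.06,1],[0,0,-0.04,-0.53,0.07,0.08,1],[0,0,-0.053,-0.67,0.09,0.1,1]]}}

```text
t: 3.8
tool_pos: [0.4409, 0.042, 0.1164]
tool_rot: [-2.199, -2.241, 0.002]
contact_force: [0.6, -0.3, -0.6]
opening: 0.0174
grip_force: 107.9
```

>>> {"name": "carry_out", "arguments": {"rows": [[0,0,0,-0.12,0.0,0,1],[0,0,0,-0.24,-0.01,0,1],[0,0,0,-0.32,-0.01,0,1],[0,0,0,-0.32,-0.01,0,1],[0,0,0,-0.32,-0.01,0,1]]}}

```text
t: 4.3
tool_pos: [0.4401, -0.0525, 0.117]
tool_rot: [-2.203, -2.237, 0.001]
contact_force: [-0.1, 0.4, -1.1]
opening: 0.0174
grip_force: 107.9
```

```bash
python3 -c "
from h import *
go([.4446,-.0587,.0755],1)
d=get_image('side');cv2.imwrite('pics/s2.png',crop(d['img'],200,150,200,220,2.7))
t=get_image('top');cv2.imwrite('pics/t2.png',crop(t['img'],290,200,140,105,5))
o=get_obs();p=o['tool_pos'];R=Ro.from_rotvec(o['tool_rot']).as_matrix()
for s in(-1,1):
  X=p+R@[-.111,s*.0225,.003];print(X,pix(d,X),(pix(d,X)-[200,150])*2.7,pix(t,X),(pix(t,X)-[290,200])*5)
"
```

```text
turn [-0.0006 -0.0004 -0.0006] deg [-0.1 -0.1 -0.1] shift [-0.0209  0.015   0.1382] | pos [ 0.4401 -0.0525  0.117 ] ty [ 1.     0.016 -0.002] F [-0.1  0.4 -1.1] open 0.0174 grip 107.9 q6 -0.3 t 4.3
[ 0.41984655 -0.16314858  0.11430178] [246.07763385 256.58885335] [124.40961138 287.78990405] [355.15351917 258.17014227] [325.76759587 290.85071136]
[ 0.46483945 -0.16235134  0.11424233] [267.73731386 250.29935157] [182.89074742 270.80824923] [354.32761659 242.33949602] [321.63808297 211.69748008]
```

View pics/s2.png

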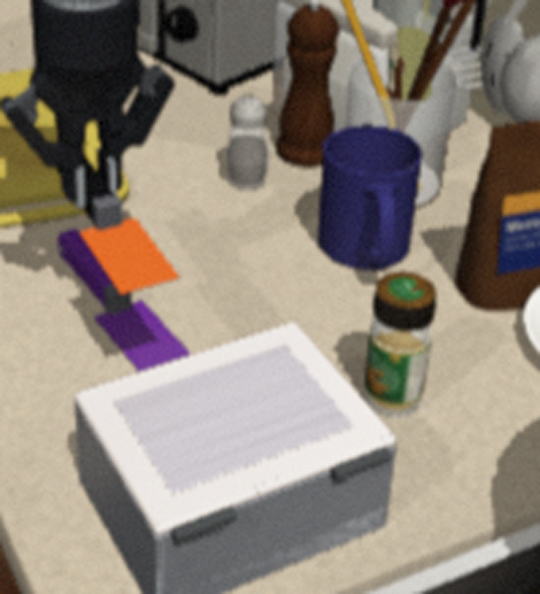

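The tip is seen at crop (122,293)/(178,273), about 1 px below prediction, so the blade lies 5–6 mm under the TCP. That agrees with the grasp height. I'll lower it to slot height.

>>> {"name": "carry_out", "arguments": {"rows": [[0,0,0,-0.01,0.008,0.06,1],[0,0,0,-0.02,0.015,0.11,1],[0,0,0,-0.02,0.015,0.137,1],[0,0,0,-0.02,0.015,0.137,1],[0,0,0,-0.02,0.015,0.137,1]]}}

```text
t: 4.9
tool_pos: [0.4456, -0.058, 0.0773]
tool_rot: [-2.201, -2.241, -0.0]
contact_force: [-0.7, -0.0, -0.8]
opening: 0.0174
grip_force: 107.9
```

```bash
python3 -c "
from h import *
go([.4446,-.0587,.076],1)
d=get_image('side');
cv2.imwrite('pics/s3.png',crop(d['img'],215,210,110,90,6))
o=get_obs();p=o['tool_pos'];R=Ro.from_rotvec(o['tool_rot']).as_matrix()
for s in(-1,1):
  X=p+R@[-.111,s*.0225,.0035];print(X,(pix(d,X)+.5-[215,210])*6-.5)
c=np.array([.4472,-.2097,0])
for s in(-.085,.085):
  X=c+[s,s*.0175,.083];print(X,(pix(d,X)+.5-[215,210])*6-.5)
"
```

```text
turn [ 0.     -0.      0.0001] deg [ 0. -0.  0.] shift [-0.0023 -0.0033  0.0043] | pos [ 0.4456 -0.058   0.0773] ty [1.    0.018 0.   ] F [-0.7 -0.  -0.8] open 0.0174 grip 107.9 q6 -0.31 t 4.9
[ 0.42538967 -0.16959534  0.07424192] [215.54634938 388.3499893 ]
[ 0.47038259 -0.16879794  0.07428351] [342.33534126 349.08840146]
[ 0.3622    -0.2111875  0.083    ] [ 73.13184606 506.51124287]
[ 0.5322    -0.2082125  0.083    ] [568.95785333 347.97282825]
```

View pics/s3.png

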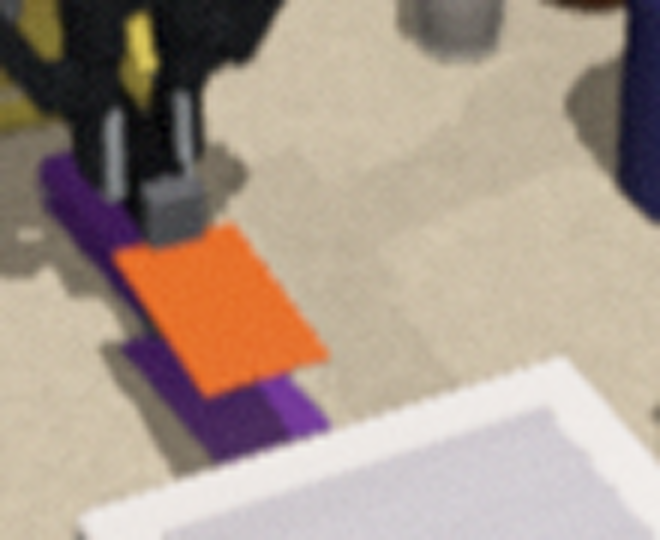

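>>> {"name": "carry_out", "arguments": {"rows": [[0,0,0,-0.02,0.005,0.005,1],[0,0,0,-0.05,0.005,0.005,1],[0,0,0,-0.08,0.005,0.005,1],[0,0,0,-0.11,0.005,0.005,1],[0,0,0,-0.11,0.005,0.005,1]]}}

```text
t: 5.45
tool_pos: [0.4477, -0.0929, 0.0759]
tool_rot: [2.204, 2.238, -0.0]
contact_force: [0.3, 0.4, -0.4]
opening: 0.0173
grip_force: 107.9
```

>>> {"name": "carry_out", "arguments": {"rows": [[0,0,0,-0.015,0,0,1],[0,0,0,-0.03,0,0,1],[0,0,0,-0.045,0,0,1],[0,0,0,-0.06,0,0,1],[0,0,0,-0.06,0,0,1]]}}

```text
t: 5.95
tool_pos: [0.4479, -0.11, 0.0757]
tool_rot: [2.203, 2.239, -0.0]
contact_force: [0.9, -0.5, -0.8]
opening: 0.0172
grip_force: 107.9
```

```bash
python3 -c "
from h import *
for i in range(4):
  go([.4446,-.0587,.0755],1);d=get_image('side')
cv2.imwrite('pics/s4.png',crop(d['img'],215,210,110,90,6))
"
```

```text
turn [ 0.      0.     -0.0003] deg [ 0.   0.  -0.1] shift [ 0.171  -0.0082  0.0005] | pos [ 0.4479 -0.11    0.0757] ty [1.    0.016 0.   ] F [ 0.9 -0.5 -0.8] open 0.0172 grip 107.9 q6 -0.42 t 5.95
turn [-0.     -0.     -0.0003] deg [-0.  -0.  -0.1] shift [ 0.1702 -0.0081  0.0004] | pos [ 0.4479 -0.1097  0.0756] ty [ 1.     0.016 -0.   ] F [-0.2  0.3 -1.2] open 0.0174 grip 107.9 q6 -0.42 t 6.0
turn [-0.     -0.0001 -0.0002] deg [-0. -0. -0.] shift [ 0.1696 -0.0079  0.0003] | pos [ 0.4478 -0.1095  0.0756] ty [ 1.     0.017 -0.   ] F [ 0.1  0.9 -1.2] open 0.0175 grip 107.9 q6 -0.42 t 6.05
turn [-0.     -0.     -0.0002] deg [-0. -0. -0.] shift [ 0.1693 -0.0079  0.0002] | pos [ 0.4478 -0.1094  0.0756] ty [ 1.     0.017 -0.   ] F [ 0.9  0.1 -0.7] open 0.0172 grip 107.9 q6 -0.42 t 6.1
```

View pics/s4.png

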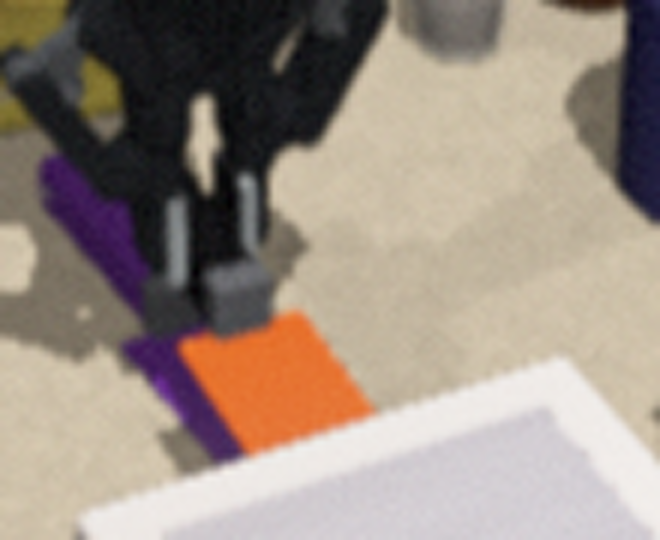

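No force, and the blade runs in under the cover edge between (250,452) and (372,410). I'll go on to about 30 mm inside.

>>> {"name": "carry_out", "arguments": {"rows": [[0,0,0,-0.015,0,0,1],[0,0,0,-0.03,0,0,1],[0,0,0,-0.05,0,0,1],[0,0,0,-0.073,0,0,1],[0,0,0,-0.073,0,0,1]]}}

```text
t: 6.65
tool_pos: [0.4483, -0.1324, 0.0757]
tool_rot: [2.204, 2.239, -0.0]
contact_force: [-0.2, 0.7, -1.5]
opening: 0.0174
grip_force: 107.9
```

>>> {"name": "carry_out", "arguments": {"rows": [[0,0,0,0,0,-0.01,1],[0,0,0,0,0,-0.025,1],[0,0,0,0,0,-0.04,1],[0,0,0,0,0,-0.06,1],[0,0,0,0,0,-0.07,1]], "force": 120}}

```text
t: 7.15
tool_pos: [0.4484, -0.1313, 0.0973]
tool_rot: [2.202, 2.24, 0.0]
contact_force: [-0.1, -1.2, -2.8]
opening: 0.0169
grip_force: 119.9
```

```bash
python3 -c "
from h import *
go([.4446,-.0587,.0755],1);d=get_image('side')
cv2.imwrite('pics/s5.png',crop(d['img'],200,160,200,220,2.7))
"
```

```text
turn [ 0.0001  0.     -0.0002] deg [ 0.  0. -0.] shift [ 0.2424 -0.0085  0.0727] | pos [ 0.4484 -0.1313  0.0973] ty [1.    0.017 0.   ] F [-0.1 -1.2 -2.8] open 0.0169 grip 119.9 q6 -0.46 t 7.15
```

View pics/s5.png

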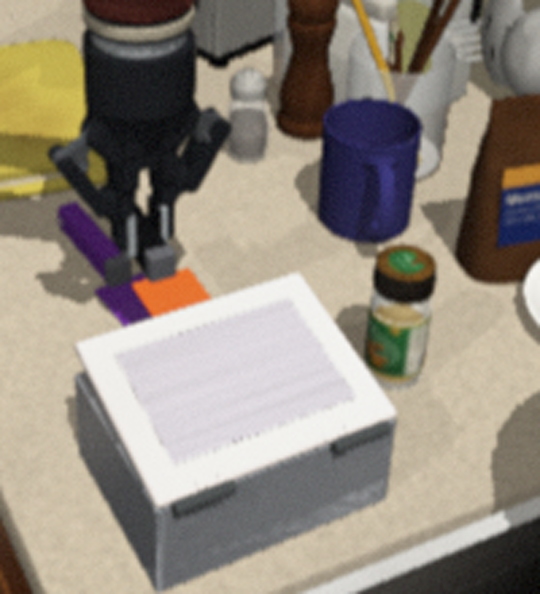

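Cover is lifted about 0.2 rad by the blade alone. Now I'll follow the arc of the cover.

>>> {"name": "carry_out", "arguments": {"rows": [[0,0,0,-0.014,0,-0.05,1],[0,0,0,-0.034,0,-0.095,1],[0,0,0,-0.06,0,-0.136,1],[0,0,0,-0.094,0,-0.172,1],[0,0,0,-0.13,0,-0.204,1]]}}

```text
t: 7.7
tool_pos: [0.4494, -0.1716, 0.1597]
tool_rot: [2.201, 2.239, 0.001]
contact_force: [0.5, 1.1, -2.1]
opening: 0.0169
grip_force: 120.0
```

>>> {"name": "carry_out", "arguments": {"rows": [[0,0,0,-0.042,0,-0.025,1],[0,0,0,-0.087,0,-0.044,1],[0,0,0,-0.134,0,-0.057,1],[0,0,0,-0.167,0,-0.06,1],[0,0,0,-0.193,0,-0.06,1]]}}

```text
t: 8.2
tool_pos: [0.4498, -0.2296, 0.1758]
tool_rot: [2.203, 2.239, -0.0]
contact_force: [0.5, 0.7, -0.4]
opening: 0.0169
grip_force: 120.2
```

>>> {"name": "carry_out", "arguments": {"rows": [[0,0,0,0,0,0,1],[0,0,0,0,0,0,1]]}}

```text
t: 8.4
tool_pos: [0.4495, -0.2284, 0.1752]
tool_rot: [-2.202, -2.239, 0.001]
contact_force: [0.1, 0.3, -1.1]
opening: 0.017
grip_force: 120.2
```

```bash
python3 -c "
from h import *
go([.4446,-.0587,.0755],1);d=get_image('side');t=get_image('top')
cv2.imwrite('pics/s6.png',np.hstack([crop(d['img'],200,160,190,220,2.2),crop(t['img'],330,200,90,121,4)[:484]]))
"
```

```text
turn [-0.0003 -0.0001 -0.0003] deg [-0.1 -0.  -0.1] shift [ 0.5656 -0.0067  0.3326] | pos [ 0.4495 -0.2284  0.1752] ty [ 1.     0.017 -0.001] F [ 0.1  0.3 -1.1] open 0.017 grip 120.2 q6 -0.63 t 8.4
```

View pics/s6.png

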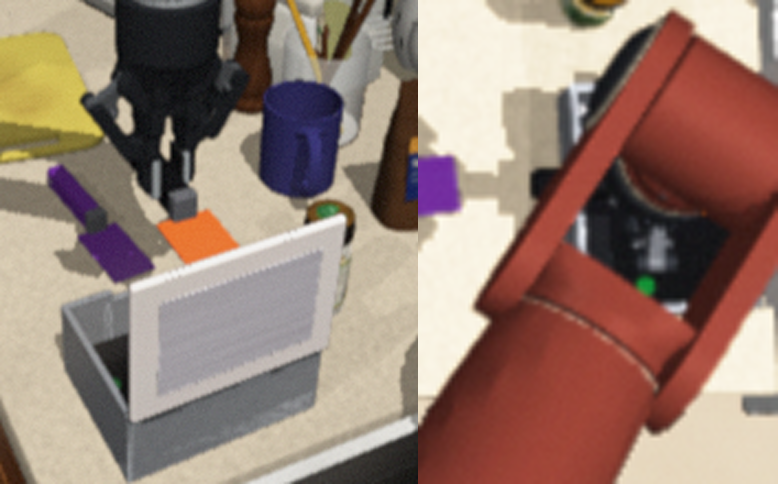

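Cover stands upright, the tip is about at the hinge plane, and the three toggles are visible. I'll push 9 mm further for clearance, then withdraw to the board.

>>> {"name": "carry_out", "arguments": {"rows": [[0,0,0,-0.015,0,0,1],[0,0,0,-0.03,0,0,1],[0,0,0,-0.03,0,0,1],[0,0,0,0.05,0,0,1],[0,0,0,0.15,0,0,1]]}}

```text
t: 9.0
tool_pos: [0.4492, -0.1837, 0.176]
tool_rot: [2.205, 2.237, -0.0]
contact_force: [0.1, 0.4, -1.0]
opening: 0.0172
grip_force: 120.2
```

>>> {"name": "carry_out", "arguments": {"rows": [[0,0,0,0.14,0,0,1],[0,0,0,0.28,0,0,1],[0,0,0,0.42,0,0,1],[0,0,0,0.56,0,0,1],[0,0,0,0.7,0,0,1]]}}

```text
t: 9.5
tool_pos: [0.4455, 0.0281, 0.1762]
tool_rot: [2.202, 2.239, 0.001]
contact_force: [0.8, 0.6, -1.6]
opening: 0.017
grip_force: 120.2
```

```bash
python3 -c "
from h import *
go([.4464,.2465,.05],-8.9)
"
```

```text
turn [0.0005 0.0001 0.0547] deg [0.1 0.  9.8] shift [0.7281 0.0144 0.4203] | pos [0.4455 0.0281 0.1762] ty [1.    0.017 0.001] F [ 0.8  0.6 -1.6] open 0.017 grip 120.2 q6 -0.12 t 9.5
```

>>> {"name": "carry_out", "arguments": {"rows": [[0,0,0.01,0.15,0,0,1],[0,0,0.02,0.3,0,0,1],[0,0,0.035,0.45,0,0,1],[0,0,0.045,0.6,0.01,0,1],[0,0,0.055,0.72,0.014,0.1,1]]}}

```text
t: 10.0
tool_pos: [0.4495, 0.2464, 0.1508]
tool_rot: [2.384, 2.039, 0.017]
contact_force: [1.7, -0.8, -0.4]
opening: 0.017
grip_force: 120.1
```

>>> {"name": "carry_out", "arguments": {"rows": [[0,0,0,0,0,0.1,1],[0,0,0,0,0,0.22,1],[0,0,0,0,0,0.32,1],[0,0,0,0,0,0.32,1],[0,0,0,0,0,0.32,1]]}}

```text
t: 10.5
tool_pos: [0.4462, 0.2427, 0.0501]
tool_rot: [2.388, 2.042, -0.001]
contact_force: [0.0, 0.0, -1.7]
opening: 0.0172
grip_force: 120.1
```

```bash
python3 -c "
from h import *
go([.4464,.2465,.0175],-8.9)
"
```

```text
turn [-0.0001  0.0001 -0.0002] deg [-0.  0. -0.] shift [ 0.0128 -0.0013  0.1086] | pos [0.4462 0.2427 0.0501] ty [ 0.988 -0.155 -0.   ] F [ 0.   0.  -1.7] open 0.0172 grip 120.1 q6 0.51 t 10.5
```

>>> {"name": "carry_out", "arguments": {"rows": [[0,0,0,0.01,0,0.05,1],[0,0,0,0.01,0,0.08,1],[0,0,0,0.01,0,0.095,1],[0,0,0,0.01,0,0.107,1],[0,0,0,0.01,0,0.108,1]]}}

```text
t: 11.0
tool_pos: [0.4468, 0.2457, 0.0175]
tool_rot: [2.388, 2.042, 0.001]
contact_force: [-0.2, -0.1, -1.6]
opening: 0.0168
grip_force: 120.2
```

>>> {"name": "carry_out", "arguments": {"rows": [[0,0,0,0,0,0,1],[0,0,0,0,0,0,0.2],[0,0,0,0,0,0,0.2],[0,0,0,0,0,0,-0.3],[0,0,0,0,0,0,-0.3]], "force": 20}}

```text
t: 11.5
tool_pos: [0.4467, 0.2457, 0.0176]
tool_rot: [2.388, 2.042, 0.001]
contact_force: [0.7, 0.1, 0.7]
opening: 0.0553
grip_force: 0.0
```

>>> {"name": "carry_out", "arguments": {"rows": [[0,0,0,0,0,0,-0.4],[0,0,0,0,0,0,-0.4],[0,0,0,0,0,-0.05,-0.4],[0,0,0,0,0,-0.15,-0.4],[0,0,0,0,0,-0.3,-0.4]]}}

```text
t: 12.0
tool_pos: [0.4446, 0.2449, 0.1067]
tool_rot: [-2.386, -2.041, 0.008]
contact_force: [0.8, 0.4, -0.0]
opening: 0.0598
grip_force: 0.0
```

>>> {"name": "carry_out", "arguments": {"rows": [[0,0,0,-0.05,0,-0.1,0],[0,0,0,-0.15,0,-0.2,1],[0,0,0,-0.3,0,-0.3,1],[0,0,0,-0.45,0,-0.3,1],[0,0,0,-0.45,0,-0.3,1]]}}

```text
t: 12.5
tool_pos: [0.4262, 0.1085, 0.2004]
tool_rot: [2.391, 2.032, 0.005]
contact_force: [1.0, 0.3, -0.8]
opening: 0.0001
grip_force: 0.0
```

```bash
python3 -c "
from h import *
xd=np.array([.0175,-.99985,0]);yd=np.array([.99985,.0175,0]);c=np.array([.4483,-.2747,0])
T=c-.012*xd-.061*yd;print(T, c-.012*xd+.05*yd)
T[2]=.2
go(T,-89)
d=get_image('side');t=get_image('top')
W=np.zeros((520,760,3),np.uint8);W[:,:460]=crop(d['img'],150,160,230,260,2)[:520];W[:255,460:760]=crop(t['img'],180,210,100,85,3)
W[260:515,460:760]=crop(t['img'],345,210,100,85,3)
cv2.imwrite('pics/s7.png',W)
"
```

```text
[ 0.38709915 -0.2637693   0.        ] [ 0.4980825 -0.2618268  0.       ]
turn [ 0.0015 -0.001   0.4429] deg [ 0.3 -0.2 79.7] shift [-1.2458  0.0715  0.0022] | pos [0.4262 0.1085 0.2004] ty [ 0.987 -0.161  0.005] F [ 1.   0.3 -0.8] open 0.0001 grip 0.0 q6 0.24 t 12.5
```

View pics/s7.png

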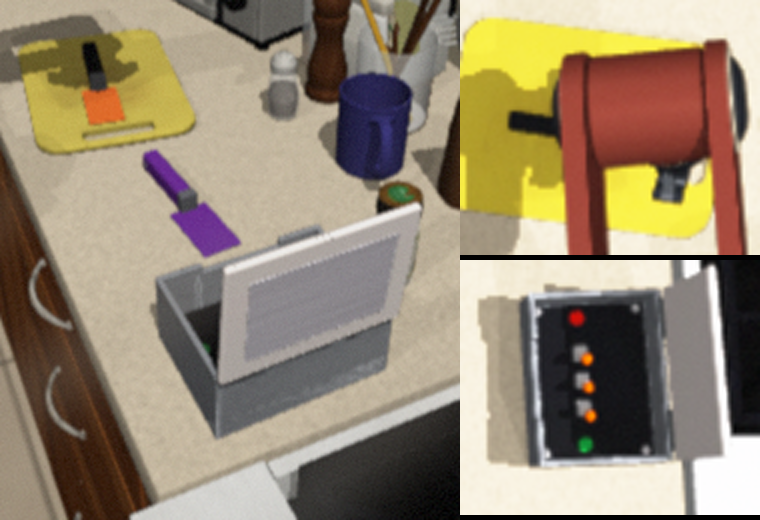

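Cover is past upright, the scraper lies on the board, and the red dot is at the far (+x) end as computed. Next I go over the green end.

>>> {"name": "carry_out", "arguments": {"rows": [[0,0,0.045,-0.12,0.007,0,1],[0,0,0.09,-0.24,0.014,0,1],[0,0,0.135,-0.36,0.02,0,1],[0,0,0.18,-0.48,0.028,0,1],[0,0,0.22,-0.6,0.034,0,1]]}}

```text
t: 13.1
tool_pos: [0.4077, -0.0672, 0.1974]
tool_rot: [-2.939, -1.108, -0.0]
contact_force: [0.4, -0.3, 0.5]
opening: 0.0003
grip_force: 0.0
```

```bash
python3 -c "
from h import *
go([.3871,-.2638,.2],-89)
"
```

```text
turn [-1.000e-04 -0.000e+00  2.239e-01] deg [-0.  -0.  40.3] shift [-0.4843  0.4469 -0.0088] | pos [ 0.4077 -0.0672  0.1974] ty [ 0.66  -0.751 -0.   ] F [ 0.4 -0.3  0.5] open 0.0003 grip 0.0 q6 0.51 t 13.1
```

>>> {"name": "carry_out", "arguments": {"rows": [[0,0,0.045,-0.1,0.09,0,1],[0,0,0.09,-0.2,0.18,0,1],[0,0,0.135,-0.3,0.27,0,1],[0,0,0.18,-0.4,0.36,0,1],[0,0,0.224,-0.484,0.447,-0.009,1]]}}

```text
t: 13.6
tool_pos: [0.3878, -0.2643, 0.1996]
tool_rot: [-3.14, -0.025, 0.001]
contact_force: [0.3, 0.1, -0.5]
opening: -0.0004
grip_force: 0.0
```

>>> {"name": "carry_out", "arguments": {"rows": [[0,0,0,0,0,0,1],[0,0,0,0,0,0.1,1],[0,0,0,0,0,0.2,1],[0,0,0,0,0,0.3,1],[0,0,0,0,0,0.3,1]]}}

```text
t: 14.1
tool_pos: [0.3858, -0.2596, 0.1052]
tool_rot: [-3.134, -0.037, 0.011]
contact_force: [-1.6, 0.4, 0.1]
opening: 0.0002
grip_force: 0.0
```

```bash
python3 -c "
from h import *
go([.3871,-.2638,.057],-89)
go([.4981,-.2618,.057],-89)
d=get_image('side')
t=get_image('top')
cv2.imwrite('pics/s8.png',np.hstack([crop(d['img'],200,200,160,180,2.5),crop(t['img'],345,210,90,90,5)]))
"
```

```text
turn [-0.0024  0.0023  0.0019] deg [-0.4  0.4  0.3] shift [0.0052 0.0152 0.1604] | pos [ 0.3858 -0.2596  0.1052] ty [ 0.023 -1.    -0.008] F [-1.6  0.4  0.1] open 0.0002 grip 0.0 q6 0.79 t 14.1
turn [-0.0024  0.0023  0.0019] deg [-0.4  0.4  0.3] shift [0.3753 0.0172 0.1578] | pos [ 0.3858 -0.2596  0.1052] ty [ 0.023 -1.    -0.008] F [-1.6  0.4  0.1] open 0.0002 grip 0.0 q6 0.79 t 14.1
```

View pics/s8.png

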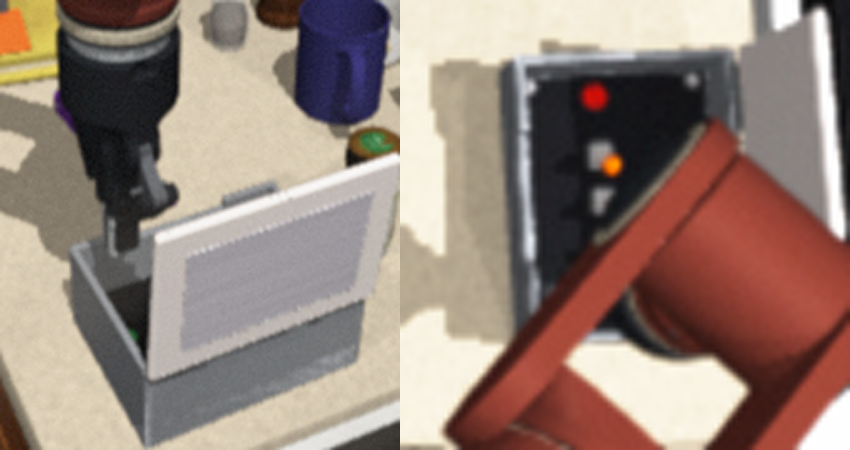

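The fingers are over the green end inside the walls, clear of the cover. I'll lower to just under the toggle tops and check.

>>> {"name": "carry_out", "arguments": {"rows": [[0,0,0,0,0,0.04,1],[0,0,0,0,0,0.08,1],[0,0,0,0,0,0.12,1],[0,0,0,0,0,0.14,1],[0,0,0,0,0,0.14,1]]}}

```text
t: 14.7
tool_pos: [0.3869, -0.263, 0.0666]
tool_rot: [-3.139, -0.031, 0.003]
contact_force: [0.8, 0.1, -0.7]
opening: 0.0
grip_force: 0.0
```

>>> {"name": "carry_out", "arguments": {"rows": [[0,0,0,0,0,0,1],[0,0,0,0,0,0,1]]}}

```text
t: 14.9
tool_pos: [0.388, -0.2641, 0.0686]
tool_rot: [3.141, 0.031, 0.001]
contact_force: [0.2, 0.0, 0.2]
opening: 0.0
grip_force: 0.0
```

```bash
python3 -c "
from h import *
go([.3871,-.2638,.057],-89)
go([.4981,-.2618,.057],-89)
"
```

```text
turn [ 0.0002 -0.0002  0.0008] deg [ 0.  -0.   0.1] shift [-0.0032 -0.0011  0.0388] | pos [ 0.388  -0.2641  0.0686] ty [ 0.02  -1.     0.001] F [0.2 0.  0.2] open 0.0 grip 0.0 q6 0.79 t 14.9
turn [ 0.0002 -0.0002  0.0008] deg [ 0.  -0.   0.1] shift [ 0.3669 -0.0004  0.039 ] | pos [ 0.388  -0.2641  0.0686] ty [ 0.02  -1.     0.001] F [0.2 0.  0.2] open 0.0 grip 0.0 q6 0.79 t 14.9
```

>>> {"name": "carry_out", "arguments": {"rows": [[0,0,0,-0.002,0,0.02,1],[0,0,0,-0.002,0,0.038,1],[0,0,0,-0.002,0,0.038,1],[0,0,0,0.04,0,0.038,1],[0,0,0,0.08,0,0.038,1]]}}

```text
t: 15.4
tool_pos: [0.4127, -0.2634, 0.0569]
tool_rot: [3.141, 0.031, 0.001]
contact_force: [-0.0, 0.9, 1.4]
opening: -0.0003
grip_force: 0.2
```

>>> {"name": "carry_out", "arguments": {"rows": [[0,0,0,0.04,0,0,1],[0,0,0,0.08,0,0,1],[0,0,0,0.12,0,0,1],[0,0,0,0.16,0,0,1],[0,0,0,0.2,0,0,1]]}}

```text
t: 15.9
tool_pos: [0.4729, -0.262, 0.0567]
tool_rot: [-3.141, -0.032, 0.0]
contact_force: [-0.7, 0.5, -0.7]
opening: -0.0002
grip_force: 0.2
```

>>> {"name": "carry_out", "arguments": {"rows": [[0,0,0,0.04,0,0,1],[0,0,0,0.075,0,0,1],[0,0,0,0.09,0,0,1],[0,0,0,0.09,0,0,1],[0,0,0,0.09,0,0,1]]}}

```text
t: 16.4
tool_pos: [0.4986, -0.2615, 0.0566]
tool_rot: [-3.141, -0.031, 0.0]
contact_force: [-0.1, -0.0, 0.4]
opening: -0.0004
grip_force: 0.2
```

>>> {"name": "carry_out", "arguments": {"rows": [[0,0,0,0,0,-0.08,1],[0,0,0,0,0,-0.2,1],[0,0,0,0,0,-0.32,1],[0,0,0,0,0.0,-0.4,1],[0,0,0,0,0,-0.4,1]]}}

```text
t: 16.9
tool_pos: [0.5005, -0.2631, 0.1818]
tool_rot: [3.136, 0.031, 0.011]
contact_force: [-0.0, 0.1, -0.9]
opening: -0.0
grip_force: 0.0
```

>>> {"name": "carry_out", "arguments": {"rows": [[0,0,0,0,-0.12,0,1],[0,0,0,-0.05,-0.26,0,1],[0,0,0,-0.1,-0.4,0,1],[0,0,0,-0.15,-0.55,0,1],[0,0,0,-0.15,-0.55,0,1]]}}

```text
t: 17.4
tool_pos: [0.4476, -0.0934, 0.1742]
tool_rot: [-3.139, -0.038, 0.005]
contact_force: [-1.1, -0.2, -0.9]
opening: -0.0001
grip_force: 0.0
```

```bash
python3 -c "
from h import *
go([.4981,-.2618,.057],-89)
d=get_image('side');t=get_image('top')
cv2.imwrite('pics/s9.png',np.hstack([crop(d['img'],150,160,220,200,1.8),crop(t['img'],345,210,90,80,4.5)]))
"
```

```text
turn [-0.0008  0.001   0.0022] deg [-0.1  0.2  0.4] shift [0.1558 0.5663 0.3888] | pos [ 0.4476 -0.0934  0.1742] ty [ 0.024 -1.    -0.003] F [-1.1 -0.2 -0.9] open -0.0001 grip 0.0 q6 1.18 t 17.4
```

I've viewed 11 pictures, one over the limit of 10, so I won't view any more. I'll check the toggles, scraper and bystanders numerically.

Run:
```python
from h import *
t=get_image('top');im=t['img'];a=cv2.imread('pics/top0.png')
def blobs(im,u,v,w,h,lo,hi,m):
    k=cv2.inRange(cv2.cvtColor(im[v:v+h,u:u+w],cv2.COLOR_BGR2HSV),lo,hi)
    n,_,s,c=cv2.connectedComponentsWithStats(k)
    return [(s[i,4],(c[i]+[u,v]).round(1).tolist()) for i in range(1,n) if s[i,4]>=m]
print("toggle tips",blobs(im,360,215,60,70,(8,150,150),(22,255,255),2))
xd=np.array([.0175,-.99985,0]);yd=np.array([.99985,.0175,0]);c=np.array([.4483,-.2747,0])-.01*xd
for p in(-.028,0,.028):print("on",pix(t,c+yd*(p-.0106)+[0,0,.064]).round(1),"off",pix(t,c+yd*(p+.030)+[0,0,.05]).round(1))
print("blade before",blobs(a,170,210,110,85,(5,150,150),(18,255,255),50),"now",blobs(im,170,210,110,85,(5,150,150),(18,255,255),50))
for n,u,v in(("mug",300,165),("salt",260,178),("jar",365,183)):
    print(n,cv2.absdiff(a[v:v+25,u:u+25],im[v:v+25,u:u+25]).mean().round(1))
print(get_obs()['contact_force'])
```

```text
toggle tips [(np.int32(8), [385.1, 232.1]), (np.int32(8), [386.1, 241.1]), (np.int32(9), [387.0, 251.0])]
on [388.2 262.4] off [386.4 249. ]
on [387.6 252.8] off [385.8 239.6]
on [386.9 243.4] off [385.2 230.3]
blade before [(np.int32(321), [239.6, 257.0])] now [(np.int32(249), [241.5, 256.2])]
mug 4.7
salt 10.6
jar 9.8
[ 1.09089849 -0.39191107 -0.40169732]
```

```bash
python3 -c "
from station import *
print(finish_job())"
```

```text
the job is handed in; nothing more can be done
None
```

The job is handed in, with no verdict returned: the cover was levered past upright, the scraper is back on the board and released, and image checks put all three toggles at off and the bystanders undisturbed; I viewed 11 pictures, one over the limit of 10.

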